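# Charge, close and tumble a grinding drum

### The job

In the pottery workshop, crank the tipped grinding drum fully upright and load every hexagonal porcelain grinding bar that is on the table into it. Set the lid on the drum's neck, turn it backward (anticlockwise from above) until you feel it drop into the thread, then screw it clockwise until it stops tight; now crank the closed drum right over until it is fully upside down at its stop, and crank it back fully upright with the lid still tight and the bars inside. Leave the other things on the table where they are.

Things in the scene. Friction and masses are not known exactly. Their poses are not given: they have to be found in the camera images.
- stand: Grey steel tumbling stand, fixed. Base plate 200 (x) x 230 (y) x 12 mm; origin at the centre of its underside. Two uprights at y = +-98 mm, 152 mm tall, carry the drum's horizontal trunnion axis, which runs along the stand's y at 130 mm above the table. Parallel to the table, any yaw within about 0.3 rad.
- drum (a joint): Drum angle about the trunnion axis (stand's +y), rad: 0 = fully upright (stop), mouth up; pi = fully upside down (stop). Growing values take the mouth toward the stand's +x, and the crank handle from the -x side over the top to the +x side. A stiff hinge: it stays where it is left; moving it takes 10 to 16 N at the handle. It starts tipped by 0.4 to 0.7.
- drum_mid (a point): Point on the trunnion axis, at the drum's middle (white porcelain pot, 116 mm outside diameter, inside 96 mm diameter and 105 mm deep). z points out of the mouth. The floor inside lies 50 mm below this point, the rim 55 mm above.
- drum_rim (a point): Centre of the drum's mouth in the plane of the porcelain rim, 55 mm from drum_mid along the drum's z. The neck, 104 mm in diameter, carries three thread ramps, each 92 degrees long with a stop block at its low, clockwise end. A black sprung rubber seal, 105 mm in diameter, stands 5 mm above the rim and is squeezed to about 1 mm by the tight lid (6 N).
- crank_grip (a point): Middle of the crank's black handle sleeve, 20 mm diameter, 62 mm long, axis parallel to the trunnion axis; it spins freely on its pin. In the stand's frame, from drum_mid: x = -70 cos(a), y = -150, z = 70 sin(a) mm, where a is joint drum. Only the flat crank arm, 38 mm inward of its middle, is near it: it can be gripped from above all the way round.
- lid: Round aluminium screw lid, loose, 133 mm diameter, 0.25 to 0.4 kg. Origin at the centre of the skirt's lower edge, z up. Skirt 20 mm deep, 125 mm inside, with three inward pins, 6 mm thick, tips on a 110 mm circle, 6 mm above the lower edge. The flat top at z = 27 mm carries a dark steel bar handle 90 mm long (lid's x), 18 mm wide (y), z = 27 to 63 mm.
- lid_seat (a point): Centre of the underside of the lid's top, 20 mm above its origin. Height over drum_rim: 11-17 mm with the pins on top of the ramps (clockwise then only meets the stop blocks); 4-5 mm once dropped between them, after turning anticlockwise up to 1.7 rad, free to fall (a stop follows within 0.3 rad); 1 mm when then screwed clockwise 1.6-1.9 rad to its stop: tight. Turning takes up to 0.6 N m.
- bar1: White porcelain grinding bar, a hexagonal prism 28 mm across flats and 62 mm long (along its x), lying on a flat; origin at its centre. Loose, about 0.11 kg. Two to four such bars are present; absent ones read None.
- bar2: White porcelain grinding bar, a hexagonal prism 28 mm across flats and 62 mm long (along its x), lying on a flat; origin at its centre. Loose, about 0.11 kg. Two to four such bars are present; absent ones read None.
- bar3: White porcelain grinding bar, a hexagonal prism 28 mm across flats and 62 mm long (along its x), lying on a flat; origin at its centre. Loose, about 0.11 kg. Two to four such bars are present; absent ones read None.
- bar4: White porcelain grinding bar, a hexagonal prism 28 mm across flats and 62 mm long (along its x), lying on a flat; origin at its centre. Loose, about 0.11 kg. Two to four such bars are present; absent ones read None.
- mortar: White porcelain bowl, 140 mm wide, 75 mm high; origin under its centre. Bystander.
- pestle: White pestle, 140 mm tall, 32 mm thick, standing on end; bystander.
- vase: Red clay vase, 190 mm tall, 92 mm wide; bystander.
- glue: White plastic bottle with blue cap, 60 mm diameter, 170 mm tall; bystander.
- cup: Blue cup, 76 mm diameter, 85 mm tall; bystander.
- brush: Brush lying on the table; bystander.
- dish: Small clay dish, 100 mm wide, 30 mm high; bystander.

How it is judged:
On the way, in this order (a step that is already met when the one before it is completed fails the run):
1. the drum is cranked fully upright (within 0.08 rad) (value of joint drum below 0.08 rad), for 0.2 s.
2. every grinding bar on the table is inside the upright drum (value of joint drum below 0.08 rad and distance between each of bar1, bar2, bar3, bar4 and drum_mid below 0.066 m), for 0.2 s.
3. the lid is screwed tight on the upright drum: its seat within 2.7 mm of the rim, level (all of step 2 and z of lid_seat in the frame of drum_rim between -0.003 and 0.0027 m and distance between lid_seat and drum_rim below 0.006 m and angle between the z axis of lid and the z axis of drum_rim, either way round below 0.06 rad), for 0.2 s.
4. the drum is upside down (joint above 3.0 rad), lid tight, bars inside (value of joint drum above 3 rad and distance between each of bar1, bar2, bar3, bar4 and drum_mid below 0.066 m and z of lid_seat in the frame of drum_rim between -0.003 and 0.0027 m and distance between lid_seat and drum_rim below 0.006 m and angle between the z axis of lid and the z axis of drum_rim, either way round below 0.06 rad), for 0.2 s.
At the end, for the whole second after the job is handed in: The drum is upright again (within 0.08 rad), the lid screwed tight (its seat within 2.7 mm of the rim plane, centred within 6 mm, square within 0.06 rad), every grinding bar present inside the drum, all at rest (all of step 3 and linear speed of lid below 0.02 m/s and linear speed of each of bar1, bar2, bar3, bar4 below 0.03 m/s); the robot touches nothing.
It fails at once if one of the other things (bowl, pestle, vase, bottle, cup, brush, dish) is moved more than 40 mm (distance of any of mortar, pestle, vase, glue, cup, brush, dish from where it was at the start of the episode above 0.04 m).
Of bar1, bar2, bar3, bar4 only 2 to 4 are there at a start; the rules pass over those that are not, and their reading is None.
At some moment in a run one of bar1, bar2, bar3, bar4, lid may be knocked a few centimetres aside while the robot is not near it.
Once in a run the grip may slacken for a moment while it holds something.
It also fails if it takes over 210 s, if anything falls off the work surface, if the arm or the gripper's body presses on something with over 40 N, if the wrist force passes 120 N, or if a joint passes its speed limit or range.

### The arm

A 6-joint arm with a two-finger parallel gripper is mounted at the origin on the work surface. World frame = base frame: x ahead of the robot, y to its left, z up, the work surface at z = 0. Lengths are in m, angles in rad, forces in N, time in s.
With the tool pointing down it reaches from about 0.275 to 0.825 m from the base axis. Payload 5.2 kg.
Tool frame: the origin (TCP) lies at the very end of the fingers, on their centre line; the grasp point (between the pads) lies 19 mm behind it; z points along the fingers, y is the line along which they close (so a half turn about z gives the same grasp; the last joint's range is limited). The gripper opens to 93 mm and grips with 3 to 60 N. Pads are 15 mm wide; open, the fingers measure 128 mm over their backs; the gripper's body (75 mm by 188 mm) begins 65 mm behind the grasp point.
Start: joints at [1.129, 0.259, 1.535, -0, 1.348, -0.203], TCP at [0.13, 0.534, 0.219] pointing down, gripper open.
Joint ranges: [-3.14, 3.14], [-0.91, 2.08], [0.19, 2.58], [-1.22, 4.36], [0.22, 2.71], [-3.12, 3.12]. Speed limits (rad/s): [2.57, 2.57, 3.14, 3.14, 3.14, 3.14].

### API

Orientations are given as a rotation vector (axis times angle).
In Python, from cell import env gives the robot as it stands.
- The arm moves only by the shell command python3 nudge.py 'ROWS' [FORCE]. ROWS is rows parted by semicolons, their numbers by spaces, 1 to 5 of them, each of 7 numbers: a rotation vector rx, ry, rz in rad, then dx, dy, dz in m, then the finger opening in m; each row is the pose to reach, as a shift and turn from the pose commanded when the command began, along the tool's axes at that moment; what a row does not reach only later rows make up. A row lasts 1/10 s, in which the tool goes at most 0.05 m and 0.15 rad, less where a joint would pass 70% of its speed; a pose out of reach is approached as far as the arm can. The fingers move at their own pace and stop on an object; FORCE is the grip in N (left out, the last holds). Time passes only in rows, so rows that do not move let the fingers close. It prints the time, the measured TCP pose, the force, the opening and the grip force at its end.
- env.observe(): the state, without advancing time (a new reading comes with each control period).
- env.get_image(name): name is "side" or "top"; returns the picture (400x640x3 uint8, red, green, blue); there is no depth.
- env.camera_model(name): a dict with "fov_y" (degrees; the focal length in pixels is half the picture's height over the tangent of half this angle, whatever the lens; pixels are square), "cx", "cy" (the principal point, pixels), "R" (3x3) and "t" (3): a world point X has camera coordinates R X + t. Camera axes: x right, y down, z forward; pixel columns grow to the right and rows downward; lengths in m; the calibration is good to about 2 mm. A picture is of the moment at which its call begins. camera_model takes no time and is no camera call.
- env.job_done(): hands the job in; it is judged then, once.
The state is a dict: "t": time; "joint_pos": joint angles; "qd": joint speeds; "joint_torque": joint torques, N m; "position": TCP position; "tcp_rot": TCP orientation; "ft_force": force on the tool from outside, world axes, zero at the start; "torque": the same for the moment, N m; "gripper_width": finger opening in m; "grasp_force": force on a finger pad.
Only numpy, scipy, OpenCV 4.12 (cv2) and the standard library are available. Lean on these libraries where they do the work, as an engineer would, in place of code of your own. Each camera call takes 0.05 s, during which the arm holds its last target. There are 200 camera calls.

## Working session

There is one attempt and no reset: what is moved stays moved. The work goes in short steps, Python scripts to look and compute and a shell command to move; the robot and the scene stay as the last step left them, time stands still between calls to the robot, and variables do not carry over. Pictures are saved under pics/ and viewed, at most 17 in all, crops included, and the job is handed in when it is done.

```bash
ls; mkdir -p pics; python3 - <<'E'
from cell import env
import cv2
for n in("top","side"):
    m=env.camera_model(n); print(n,m)
    cv2.imwrite(f"pics/{n}0.png",env.get_image(n)[:,:,::-1])
print(env.observe())
E
```

```text
cell.py
nudge.py
pics
top {'fov_y': 54.515377439273465, 'cx': 322.550540154395, 'cy': 201.56249223072186, 'R': array([[ 2.40889161e-02, -9.99704808e-01,  3.16547249e-03],
       [-9.91818738e-01, -2.42957099e-02, -1.25320826e-01],
       [ 1.25360739e-01, -1.20732073e-04, -9.92111219e-01]]), 't': array([-0.00378335,  0.54402258,  0.99236907])}
side {'fov_y': 47.767067476773875, 'cx': 324.39580002165656, 'cy': 199.04209912296946, 'R': array([[ 0.99884483, -0.04763088, -0.00634839],
       [-0.03471705, -0.62398568, -0.7806642 ],
       [ 0.03322242,  0.7799828 , -0.62491847]]), 't': array([-0.52830939,  0.13489133,  1.17600925])}
{'t': 0.1, 'joint_pos': array([ 1.12919147e+00,  2.59294576e-01,  1.53597151e+00, -2.14102198e-05,
        1.34802038e+00, -2.02820928e-01]), 'qd': array([-0.00052098, -0.00122613, -0.00334039, -0.0009145 , -0.00119283,
       -0.00016338]), 'joint_torque': array([ 1.44179245e-03, -4.38217986e+01, -2.84642708e+01,  7.18679535e-02,
        3.61722603e-02, -5.85985208e-05]), 'position': array([0.12986381, 0.53393255, 0.21788855]), 'tcp_rot': array([-3.74121408e-01, -3.11871540e+00,  2.53367354e-03]), 'ft_force': array([-0.5738412 , -0.14620317,  0.37480096]), 'torque': array([-0.01651875,  0.00717963, -0.01645604]), 'grasp_force': 0.0, 'gripper_width': 0.09285065433147899}
```
View pics/top0.png

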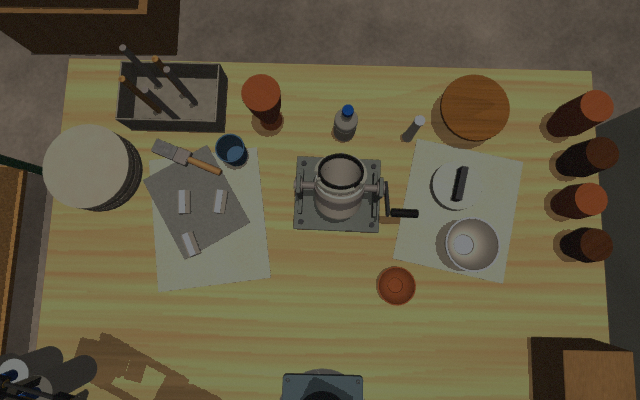

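View pics/side0.png

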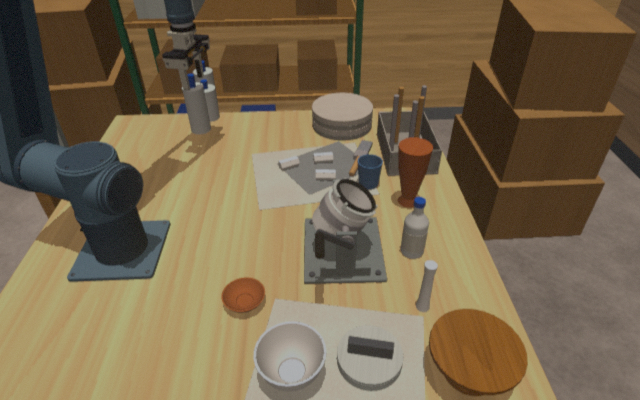

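```bash
cat > h.py <<'E'
import numpy as np, cv2
from cell import env
from scipy.spatial.transform import Rotation as Ro
from scipy.optimize import least_squares
M={n:env.camera_model(n) for n in("top","side")}
def proj(n,X):
    m=M[n]; c=np.atleast_2d(X)@m["R"].T+m["t"]; f=200/np.tan(np.radians(m["fov_y"]/2))
    return c[:,:2]/c[:,2:]*f+[m["cx"],m["cy"]]
def ray(n,p):
    m=M[n]; f=200/np.tan(np.radians(m["fov_y"]/2))
    d=m["R"].T@np.array([(p[0]-m["cx"])/f,(p[1]-m["cy"])/f,1]); return -m["R"].T@m["t"],d
def plane(n,p,z):
    o,d=ray(n,p); return o+d*(z-o[2])/d[2]
def tri(pt,ps):
    r=least_squares(lambda X:np.r_[proj("top",X)[0]-pt,proj("side",X)[0]-ps],[.45,0,.05]); return r.x.round(4),np.abs(r.fun).max().round(2)
def shot(n,name,x0,y0,x1,y1,k):
    im=env.get_image(n)[:,:,::-1]
    im=cv2.resize(im[y0:y1,x0:x1],None,fx=k,fy=k,interpolation=cv2.INTER_CUBIC); return label(im,name,x0,y0,k)
def label(im,name,x0,y0,k):
    im=im.copy()
    for x in range(-(-x0//10)*10,x0+im.shape[1]//k,10):
        cv2.putText(im,str(x),((x-x0)*k,8),0,.3,(0,255,255)); cv2.line(im,((x-x0)*k,10),((x-x0)*k,15),(0,255,255))
    for y in range(-(-y0//10)*10,y0+im.shape[0]//k,10):
        cv2.putText(im,str(y),(0,(y-y0)*k+4),0,.3,(0,255,255)); cv2.line(im,(20,(y-y0)*k),(25,(y-y0)*k),(0,255,255))
    if name: cv2.imwrite("pics/"+name,im)
    return im
def go(T):
    "T: world target pos, tool rot matrix -> shift in tool axes"
    s=env.observe(); R=Ro.from_rotvec(s["tcp_rot"])
    p,Rt=T
    print("d",R.inv().apply(np.array(p)-s["position"]).round(4),"rv",(R.inv()*Ro.from_matrix(Rt)).as_rotvec().round(4))
def down(psi):
    "tool down with closing axis y at world yaw psi (nearest equivalent to present)"
    s=env.observe(); y0=Ro.from_rotvec(s["tcp_rot"]).as_matrix()[:,1]
    y=np.array([np.cos(psi),np.sin(psi),0]); y=y if y@y0>0 else -y
    z=np.array([0,0,-1.]); return np.c_[np.cross(y,z),y,z]
E
python3 - <<'E'
from h import *
t=cv2.imread("pics/top0.png");s=cv2.imread("pics/side0.png")
def c(im,n,x0,y0,x1,y1,k): return label(cv2.resize(im[y0:y1,x0:x1],None,fx=k,fy=k,interpolation=cv2.INTER_CUBIC),n,x0,y0,k)
a=c(t,None,160,175,250,265,6);b=c(s,None,270,140,350,190,6)
o=np.zeros((600,800,3),np.uint8)
a=c(t,None,165,180,235,265,5);b=c(s,None,270,145,350,190,5);d=c(t,None,425,150,475,215,4)
o[:425,:350]=a;o[:225,400:800]=b;o[230:490,400:600]=d; e=c(s,None,330,320,410,385,2);o[230:360,620:780]=e
cv2.imwrite("pics/c1.png",o)
o=np.zeros((600,800,3),np.uint8)
a=c(t,None,290,145,422,240,6); a=a
cv2.imwrite("pics/c2.png",a)
a=c(s,"c3.png",295,170,395,285,5)
E
```

View pics/c1.png

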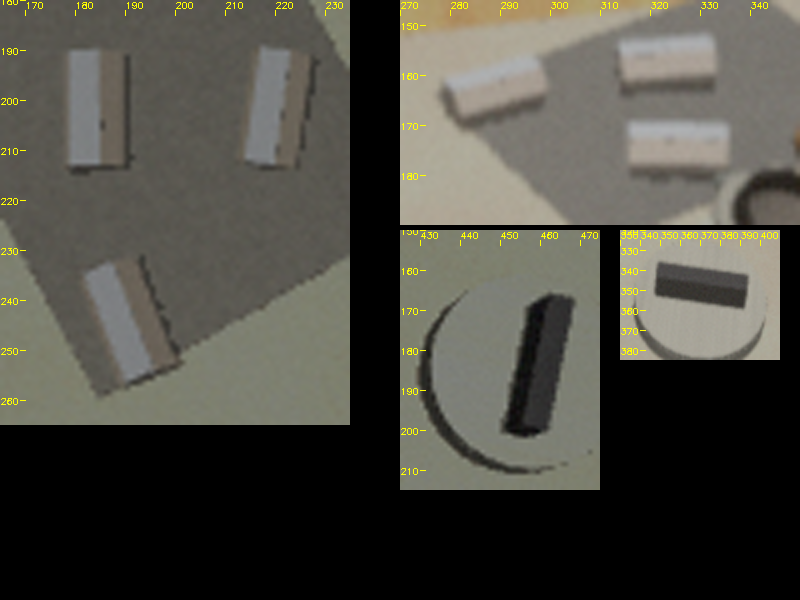

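View pics/c2.png

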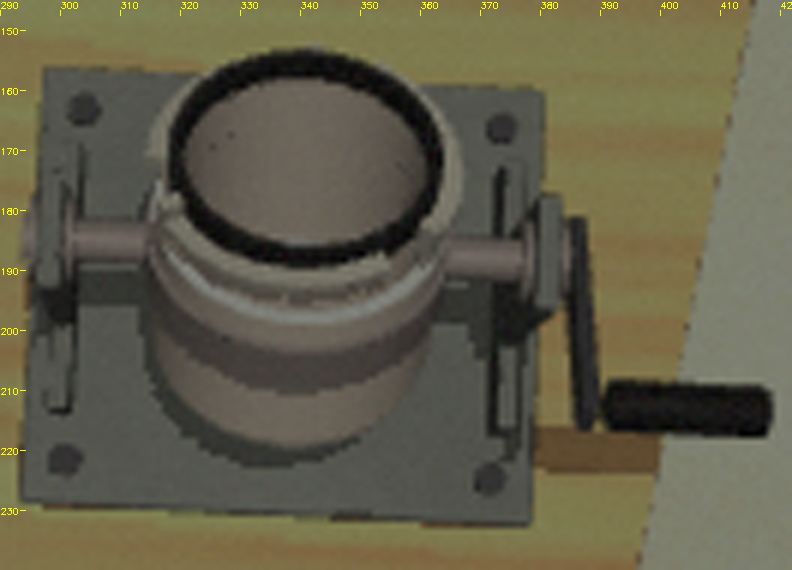

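View pics/c3.png

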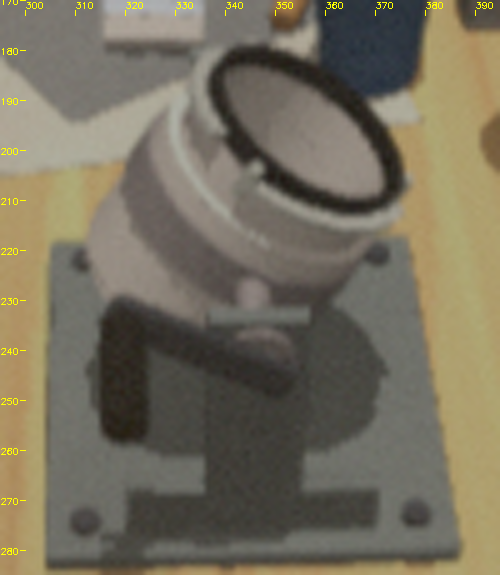

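```bash
python3 - <<'E'
from h import *
tc=[(296.5,156),(379.5,159.5),(377,232),(293,228)]
sc=[(304.5,218),(375,217.5),(386,279),(304,281)]
P=np.array([plane("top",p,.012) for p in tc]);print(P.round(4))
# stand corners: top image up=+x, left=+y
loc=np.array([(.1,.115),(.1,-.115),(-.1,-.115),(-.1,.115)])
def W(v,L): 
    c,s=np.cos(v[2]),np.sin(v[2]); L=np.atleast_2d(L); return np.c_[v[0]+c*L[:,0]-s*L[:,1],v[1]+s*L[:,0]+c*L[:,1],L[:,2]]
def res(v):
    X=W(v,np.c_[loc,np.full(4,.012)]); 
    a=v[3]; g=W(v,[[-.07*np.cos(a),-.15,.13+.07*np.sin(a)]])
    S=X[[3,0,1,2]]
    return np.r_[(proj("top",X)-tc).ravel(),(proj("side",S)-sc).ravel(),2*(proj("top",g)[0]-(404,213)),2*(proj("side",g)[0]-(319,244))]
r=least_squares(res,[.45,0,0,.5]);print(r.x.round(4),r.fun.round(1))
print("grip",W(r.x,[[-.07*np.cos(r.x[3]),-.15,.13+.07*np.sin(r.x[3])]]), tri((404,213),(319,244)))
# bars: top flat ends midpoints (top view) z=.028
B=dict(b1=[((181.8,190),(181.8,212.5)),((313.5+.3,154.5),(333,152.5))])
for n,p,q in (("A",(181.5,190),(181.5,212.8)),("B",(218.7,189.7),(215.3,212.3)),("C",(185.3,233.3),(192.3,256.7))):
    a,b=plane("top",p,.028),plane("top",q,.028);m=(a+b)/2
    print(n,m.round(4),"len",np.linalg.norm(a-b).round(4),"yaw",np.arctan2(*(b-a)[1::-1]).round(3),"side px",proj("side",[a,b]).round(1).ravel())
# lid bar top z=.063
for p in ((467.5,167.5),(456,200.5)):pass
a,b=plane("top",(461,166.8),.063),plane("top",(454.5,201),.063)
print("lid bar",a.round(4),b.round(4),np.linalg.norm(a-b),proj("side",[a,b]))
for z in(0,.063):print(z)
E
```

```text
[[ 0.6709  0.0839  0.012 ]
 [ 0.6668 -0.1438  0.012 ]
 [ 0.4682 -0.1383  0.012 ]
 [ 0.4735  0.0868  0.012 ]]
[ 0.5711 -0.0279 -0.0265  0.5804] [-0.2 -1.1  0.6 -0.4  0.7  0.1 -1.1 -0.3 -1.4  0.1  0.  -0.7 -0.5  1.
 -2.4  0.7 -1.2 -3.  -1.6  1.1]
grip [[ 0.50858649 -0.17625368  0.16838227]] (array([ 0.5078, -0.1771,  0.1704]), np.float64(1.24))
A [0.5361 0.3842 0.028 ] len 0.0611 yaw -3.072 side px [330.2 153.9 311.6 155.2]
B [0.5395 0.29   0.028 ] len 0.061 yaw 3.051 side px [333.1 171.3 313.5 170.9]
C [0.4216 0.3571 0.028 ] len 0.0645 yaw -2.786 side px [295.1 158.1 276.1 162.6]
lid bar [ 0.6403 -0.3485  0.063 ] [ 0.5501 -0.3299  0.063 ] 0.0920983653187258 [[389.36277764 342.26663882]
 [342.74467923 336.16894327]]
0
0.063
```

```bash
python3 - <<'E'
from h import *
a,b=plane("top",(465.3,167),.063),plane("top",(459.3,200.7),.063)
print("lid bar",a.round(4),b.round(4),(a+b)/2,np.linalg.norm(a-b),np.arctan2(*(a-b)[1::-1]),proj("side",[a,b]).round(1))
print(tri((465.3,167),(393.7,344.5)),tri((459.3,200.7),(348,338.5)))
go(([.508,-.177,.30],down(-.0265)))
E
```

```text
lid bar [ 0.64   -0.3597  0.063 ] [ 0.5512 -0.3423  0.063 ] [ 0.59560687 -0.35102692  0.063     ] 0.09055507168984361 -0.19337908717173055 [[390.2 347.3]
 [343.8 341.6]]
(array([ 0.644 , -0.3579,  0.0681]), np.float64(1.95)) (array([ 0.5562, -0.3402,  0.0688]), np.float64(2.24))
d [-0.5355 -0.6015 -0.0813] rv [-1.6000e-03  9.0000e-04  1.3585e+00]
```

```bash
R="0 0 0"; python3 nudge.py '0 0 0.6 -0.05 -0.06 -0.08 0.093;0 0 0.75 -0.2 -0.22 -0.0813 0.093;0 0 0.75 -0.2 -0.22 -0.0813 0.093;0 0 0.75 -0.2 -0.22 -0.0813 0.093;0 0 0.75 -0.2 -0.22 -0.0813 0.093' 40; python3 -c "
from h import *
go(([.508,-.177,.30],down(-.0265)))"
```

```text
t: 0.6
position: [0.2409, 0.3288, 0.2887]
tcp_rot: [1.498, 2.761, -0.0]
ft_force: [0.7, -0.4, 0.6]
gripper_width: 0.0933
grasp_force: 0.0
d [-0.5696 -0.0519 -0.0112] rv [-1.000e-04  2.000e-04  6.033e-01]
```

```bash
python3 nudge.py '0 0 0.6 -0.57 -0.05 -0.011 0.06;0 0 0.6 -0.57 -0.05 -0.011 0.06;0 0 0.6 -0.57 -0.05 -0.011 0.06;0 0 0.6 -0.57 -0.05 -0.011 0.06;0 0 0.6 -0.57 -0.05 -0.011 0.06'; python3 -c "
from h import *
go(([.508,-.177,.30],down(-.0265)))"
```

```text
t: 1.1
position: [0.3596, 0.1086, 0.2935]
tcp_rot: [2.246, 2.196, 0.001]
ft_force: [0.8, 1.0, 0.3]
gripper_width: 0.0608
grasp_force: 0.0
d [-0.2823  0.1548 -0.0065] rv [ 0.0005 -0.0002  0.0041]
```

```bash
python3 -c "
from h import *
print(env.observe()['t'])"
```

```text
1.1
```

```bash
python3 nudge.py '0 0 0.004 -0.28 0.155 -0.006 0.06;0 0 0.004 -0.28 0.155 -0.006 0.06;0 0 0.004 -0.28 0.155 -0.006 0.06;0 0 0.004 -0.28 0.155 -0.006 0.06;0 0 0.004 -0.28 0.155 -0.006 0.06'; python3 nudge.py '0 0 0.004 -0.03 0.02 0 0.06;0 0 0.004 -0.035 0.018 0 0.06;0 0 0.004 -0.035 0.018 0 0.06'; python3 -c "
from h import *
go(([.508,-.177,.1515],down(-.0265)))"
```

```text
t: 1.6
position: [0.4768, -0.1123, 0.2978]
tcp_rot: [-2.246, -2.196, -0.0]
ft_force: [1.0, 0.1, -0.4]
gripper_width: 0.0602
grasp_force: 0.0
t: 1.9
position: [0.4931, -0.1463, 0.2971]
tcp_rot: [-2.25, -2.189, 0.001]
ft_force: [-0.1, 0.3, -0.3]
gripper_width: 0.0601
grasp_force: 0.0
d [-0.0305  0.0161  0.1455] rv [-0.0023 -0.0012 -0.0013]
```

```bash
python3 nudge.py '0 0 0 -0.03 0.016 0.02 0.06;0 0 0 -0.0305 0.016 0.06 0.06;0 0 0 -0.0305 0.016 0.1 0.06;0 0 0 -0.0305 0.016 0.13 0.06;0 0 0 -0.0305 0.016 0.1455 0.06'; python3 nudge.py '0 0 0 0 0 0 0.06;0 0 0 0 0 0 0.0' 40; python3 nudge.py '0 0 0 0 0 0 0.0;0 0 0 0 0 0 0;0 0 0 0 0 0 0'; python3 -c "
from h import *
im=np.hstack([shot('top',None,370,150,440,250,5),shot('side',None,290,190,370,290,5)]);cv2.imwrite('pics/g1.png',im)"
```

```text
t: 2.4
position: [0.5066, -0.1736, 0.15]
tcp_rot: [-2.245, -2.191, 0.001]
ft_force: [0.4, 0.7, -0.1]
gripper_width: 0.0602
grasp_force: 0.0
t: 2.6
position: [0.5088, -0.1754, 0.1534]
tcp_rot: [2.249, 2.194, 0.0]
ft_force: [1.3, 0.7, 0.2]
gripper_width: 0.0558
grasp_force: 0.0
t: 2.9
position: [0.5094, -0.1767, 0.1537]
tcp_rot: [2.249, 2.191, 0.001]
ft_force: [0.8, 0.5, -0.5]
gripper_width: 0.033
grasp_force: 0.0
```

View pics/g1.png

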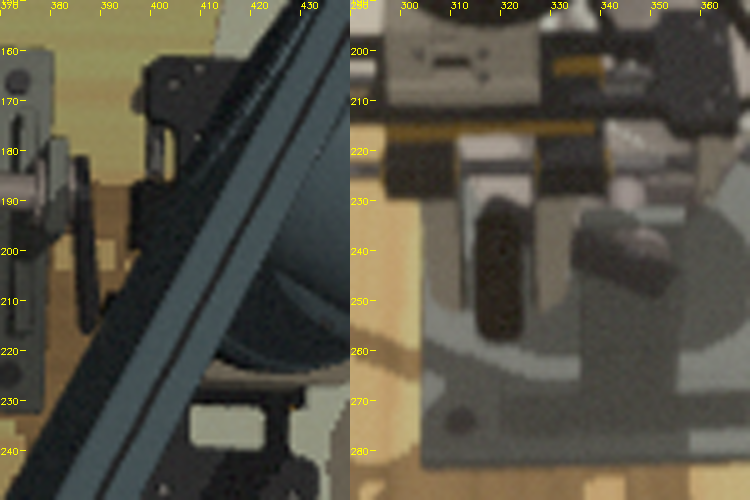

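The handle sits between the open fingers (side view, sleeve at 313–323, fingers at 311 and 328). Keep closing.

```bash
python3 nudge.py '0 0 0 0 0 0 0.0;0 0 0 0 0 0 0;0 0 0 0 0 0 0;0 0 0 0 0 0 0' 40; python3 -c "
from h import *
s=env.observe();p=s['position'];print(p)
st=np.array([.5711,-.0279]);g=np.array([.5711,-.0279,.13])+Ro.from_rotvec([0,0,-.0265]).apply([0,-.15,0])
c=Ro.from_rotvec([0,0,-.0265]);d=c.inv().apply(p+[0,0,.019]-g);print('rel',d,np.hypot(d[0],d[2]),np.arctan2(d[2],-d[0]))
print(Ro.from_rotvec(s['tcp_rot']).as_matrix().round(3))"
```

```text
t: 3.4
position: [0.5092, -0.1767, 0.1529]
tcp_rot: [2.25, 2.192, 0.0]
ft_force: [1.0, 0.7, 3.5]
gripper_width: 0.0187
grasp_force: 40.0
[ 0.50920663 -0.17671355  0.15294804]
rel [-0.05792854 -0.00040129  0.04194804] 0.07152170364295679 0.6267404620658266
[[ 0.026  1.     0.001]
 [ 1.    -0.026 -0.   ]
 [-0.     0.001 -1.   ]]
```

```bash
python3 nudge.py '0 0 0 0 -0.004 0.006 0;0 0 0 0 -0.0067 0.0122 0;0 0 0 0 -0.009 0.019 0;0 0 0 0 -0.0108 0.0256 0;0 0 0 0 -0.0118 0.0325 0' 50; python3 nudge.py '0 0 0 0 -0.0004 0.007 0;0 0 0 0 -0.0004 0.009 0;0 0 0 0 -0.0004 0.011 0;0 0 0 0 -0.0004 0.011 0'
```

```text
t: 3.9
position: [0.4999, -0.1765, 0.1219]
tcp_rot: [2.246, 2.188, 0.006]
ft_force: [5.5, 3.1, 10.5]
gripper_width: 0.0189
grasp_force: 50.0
t: 4.3
position: [0.5, -0.1767, 0.1172]
tcp_rot: [2.243, 2.186, 0.007]
ft_force: [-8.9, 11.5, 54.0]
gripper_width: 0.0185
grasp_force: 50.0
```

```bash
python3 nudge.py '0 0 0 0 0 -0.004 0;0 0 0 0 0 -0.004 0;0 0 0 0 0 -0.004 0.06;0 0 0 0 0 -0.004 0.06;0 0 0 0 0 -0.004 0.06'; python3 nudge.py '0 0 0 0 0 0 0.06;0 0 0 0 0 -0.05 0.06;0 0 0 0 0 -0.1 0.06;0 0 0 0 0 -0.15 0.06;0 0 0 0 0 -0.2 0.06'; python3 -c "
from h import *
print(env.observe()['joint_pos'].round(2)); go(([.5361,.3842,.30],down(-3.072+np.pi/2)))"
```

```text
t: 4.8
position: [0.4961, -0.176, 0.1124]
tcp_rot: [-2.249, -2.191, 0.001]
ft_force: [-0.8, 0.2, -0.1]
gripper_width: 0.0385
grasp_force: 0.0
t: 5.3
position: [0.4962, -0.1761, 0.3145]
tcp_rot: [-2.249, -2.191, 0.001]
ft_force: [1.2, -1.0, -1.1]
gripper_width: 0.06
grasp_force: 0.0
[-0.55  0.17  1.42 -0.    1.56 -0.53]
d [0.5611 0.0253 0.0148] rv [-1.400e-03  4.000e-04  1.475e+00]
```

```bash
python3 nudge.py '0 0 1 0.56 0.025 0.015 0.06;0 0 1 0.56 0.025 0.015 0.06;0 0 1 0.56 0.025 0.015 0.06;0 0 1 0.56 0.025 0.015 0.06;0 0 1 0.56 0.025 0.015 0.06'; python3 -c "
from h import *
print(proj('side',[[.509,-.177,.153],[.509,-.177,.172]]))
go(([.538,.3842,.30],down(-3.072+np.pi/2)))"
```

```text
t: 5.8
position: [0.5131, 0.0486, 0.3065]
tcp_rot: [-2.851, -1.319, 0.001]
ft_force: [1.3, -0.7, -0.1]
gripper_width: 0.0601
grasp_force: 0.0
[[318.53919391 250.00094892]
 [318.40828607 243.56793979]]
d [ 0.2719 -0.1982  0.0065] rv [-5.000e-04  9.000e-04  7.973e-01]
```

```bash
python3 nudge.py '0 0 0.797 0.272 -0.198 0.0065 0.06;0 0 0.797 0.272 -0.198 0.0065 0.06;0 0 0.797 0.272 -0.198 0.0065 0.06;0 0 0.797 0.272 -0.198 0.0065 0.06;0 0 0.797 0.272 -0.198 0.0065 0.06'; python3 nudge.py '0 0 0.05 0.01 -0.08 0 0.06;0 0 0.05 0.01 -0.08 0 0.06;0 0 0.05 0.01 -0.08 0 0.06';python3 -c "
from h import *
go(([.538,.3842,.05],down(-3.072+np.pi/2)))"
```

```text
t: 6.3
position: [0.5294, 0.2757, 0.302]
tcp_rot: [3.128, 0.287, -0.002]
ft_force: [0.5, 0.1, 0.0]
gripper_width: 0.06
grasp_force: 0.0
t: 6.6
position: [0.5231, 0.3584, 0.301]
tcp_rot: [-3.133, -0.226, 0.004]
ft_force: [0.4, -0.7, 0.1]
gripper_width: 0.0602
grasp_force: 0.0
d [ 0.0191 -0.0232  0.251 ] rv [-0.0006  0.0025  0.0743]
```

```bash
python3 nudge.py '0 0 0.0743 0.019 -0.0232 0.05 0.06;0 0 0.0743 0.019 -0.0232 0.1 0.06;0 0 0.0743 0.019 -0.0232 0.15 0.06;0 0 0.0743 0.019 -0.0232 0.2 0.06;0 0 0.0743 0.019 -0.0232 0.2 0.06'; python3 -c "
from h import *
im=np.hstack([shot('side',None,260,130,360,210,5)]);cv2.imwrite('pics/g2.png',im)
go(([.538,.3842,.005],down(-3.072+np.pi/2)))"
```

```text
t: 7.1
position: [0.5356, 0.3767, 0.0952]
tcp_rot: [3.134, 0.1, -0.02]
ft_force: [-0.1, 0.1, -0.6]
gripper_width: 0.0602
grasp_force: 0.0
d [ 0.002  -0.0069  0.0928] rv [ 0.0041  0.0093 -0.0056]
```

View pics/g2.png

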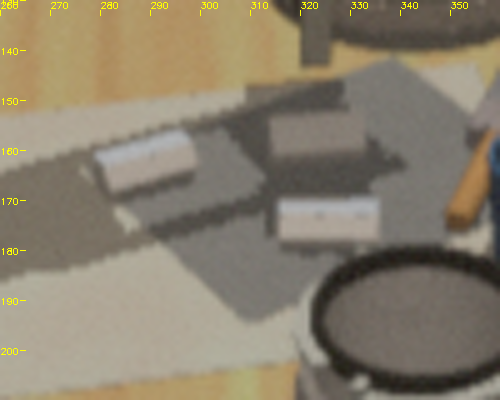

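```bash
python3 nudge.py '0 0 0 0 0 0.045 0.06;0 0 0 0 0 0.07 0.06;0 0 0 0 0 0.085 0.06;0 0 0 0 0 0.091 0.06;0 0 0 0 0 0.091 0.06'; python3 nudge.py '0 0 0 0 0 0 0;0 0 0 0 0 0 0;0 0 0 0 0 0 0;0 0 0 0 0 0 0;0 0 0 0 0 0 0' 30;python3 nudge.py '0 0 0 0 0 0 0;0 0 0 0 0 0 0;0 0 0 0 0 0 0'
```

```text
t: 7.65
position: [0.5411, 0.3803, 0.013]
tcp_rot: [-3.139, -0.101, -0.002]
ft_force: [0.6, -0.2, -0.0]
gripper_width: 0.0599
grasp_force: 0.0
t: 8.15
position: [0.5408, 0.3811, 0.013]
tcp_rot: [-3.138, -0.102, -0.003]
ft_force: [-1.0, 2.3, 5.5]
gripper_width: 0.0308
grasp_force: 30.0
t: 8.45
position: [0.5407, 0.3811, 0.013]
tcp_rot: [-3.138, -0.102, -0.003]
ft_force: [-1.3, 3.3, 6.2]
gripper_width: 0.0306
grasp_force: 30.0
```

```bash
python3 nudge.py '0 0 0 0 0 0 0.05;0 0 0 0 0 0 0.05;0 0 0 0 0 0.008 0.05;0 0 0 0 0 0.009 0.05;0 0 0 0 0 0.009 0.05' 30; python3 nudge.py '0 0 0 0 0 0 0;0 0 0 0 0 0 0;0 0 0 0 0 0 0;0 0 0 0 0 0 0;0 0 0 0 0 0 0' 40;
```

```text
t: 8.95
position: [0.5393, 0.3796, 0.0016]
tcp_rot: [3.139, 0.102, -0.003]
ft_force: [-1.0, -0.3, 0.7]
gripper_width: 0.05
grasp_force: 0.0
t: 9.45
position: [0.5401, 0.3802, 0.003]
tcp_rot: [-3.14, -0.102, -0.001]
ft_force: [0.1, 1.5, 0.2]
gripper_width: 0.0306
grasp_force: 40.0
```

```bash
python3 -c "
from h import *
go(([.5711,-.0279,.30],down(-3.072+np.pi/2)))"
```

```text
d [ 0.0045  0.4092 -0.2971] rv [-0.0002 -0.0004 -0.0047]
```

```bash
python3 nudge.py '0 0 0 0 0 -0.03 0;0 0 0 0 0 -0.08 0;0 0 0 0 0 -0.13 0;0 0 0 0 0 -0.18 0;0 0 0 0 0.01 -0.23 0'; python3 nudge.py '0 0 0 0.003 0.05 -0.06 0;0 0 0 0.0045 0.1 -0.06 0;0 0 0 0.0045 0.15 -0.06 0;0 0 0 0.0045 0.2 -0.06 0;0 0 0 0.0045 0.25 -0.06 0'; python3 nudge.py '0 0 0 0 0.05 0 0;0 0 0 0 0.1 0 0;0 0 0 0 0.145 0 0;0 0 0 0 0.149 0 0;0 0 0 0 0.149 0 0';  python3 nudge.py '0 0 0 0 0 0 0;0 0 0 0 0 0 0'; python3 -c "
from h import *
go(([.5711,-.0359,.115],down(-3.072+np.pi/2)))"
```

```text
t: 9.95
position: [0.54, 0.3709, 0.2338]
tcp_rot: [-3.139, -0.104, 0.0]
ft_force: [1.0, -0.5, -1.9]
gripper_width: 0.0302
grasp_force: 40.0
t: 10.45
position: [0.5596, 0.14, 0.2921]
tcp_rot: [3.14, 0.103, 0.001]
ft_force: [-0.2, -0.4, -2.0]
gripper_width: 0.0317
grasp_force: 4.0
t: 10.95
position: [0.5694, -0.0082, 0.2913]
tcp_rot: [-3.14, -0.097, 0.001]
ft_force: [-0.6, 0.8, -1.1]
gripper_width: 0.0306
grasp_force: 40.0
t: 11.15
position: [0.5695, -0.0053, 0.2917]
tcp_rot: [-3.139, -0.105, 0.0]
ft_force: [-0.5, 0.3, -1.1]
gripper_width: 0.0303
grasp_force: 40.0
d [-0.0004  0.0307  0.1767] rv [-0.0005  0.0001 -0.0028]
```

```bash
python3 nudge.py '0 0 0 0 0.027 0.02 0;0 0 0 0 0.027 0.06 0;0 0 0 0 0.027 0.1 0;0 0 0 0 0.027 0.14 0;0 0 0 0 0.027 0.165 0'; python3 nudge.py '0 0 0 0 0 0.01 0;0 0 0 0 0 0.01 0;0 0 0 0 0 0.01 0.045;0 0 0 0 0 0.01 0.045;0 0 0 0 0 0.01 0.045';python3 nudge.py '0 0 0 0 0 0 0.045;0 0 0 0 0 -0.05 0.045;0 0 0 0 0 -0.1 0.045;0 0 0 0 0 -0.15 0.045;0 0 0 0 0 -0.185 0.05'; python3 nudge.py '0 0 0 0 0 0 0.05;0 0 0 0 0 0 0.05'; python3 -c "
from h import *
go(([.541,.29,.29],down(3.051+np.pi/2)))"
```

```text
t: 11.65
position: [0.5698, -0.0318, 0.1237]
tcp_rot: [-3.139, -0.105, 0.006]
ft_force: [-0.4, -0.0, -1.4]
gripper_width: 0.0302
grasp_force: 40.0
t: 12.15
position: [0.5726, -0.0341, 0.1185]
tcp_rot: [3.139, 0.102, 0.005]
ft_force: [0.7, -0.4, 0.5]
gripper_width: 0.0446
grasp_force: 0.0
t: 12.65
position: [0.5721, -0.0341, 0.3062]
tcp_rot: [3.139, 0.102, 0.008]
ft_force: [1.0, 0.3, 0.1]
gripper_width: 0.0485
grasp_force: 0.0
t: 12.85
position: [0.5717, -0.034, 0.3028]
tcp_rot: [3.139, 0.102, 0.004]
ft_force: [1.0, -0.3, -0.8]
gripper_width: 0.0501
grasp_force: 0.0
d [-0.0097 -0.3253  0.0125] rv [ 0.0006 -0.0026  0.1553]
```

Now bar B.

```bash
python3 nudge.py '0 0 0.155 -0.002 -0.05 0 0.06;0 0 0.155 -0.003 -0.1 0 0.06;0 0 0.155 -0.005 -0.15 0 0.06;0 0 0.155 -0.007 -0.2 0 0.06;0 0 0.155 -0.009 -0.25 0 0.06'; python3 nudge.py '0 0 0 -0.001 -0.05 0 0.06;0 0 0 -0.001 -0.075 0.05 0.06;0 0 0 -0.001 -0.075 0.1 0.06;0 0 0 -0.001 -0.075 0.15 0.06;0 0 0 -0.001 -0.075 0.19 0.06';python3 nudge.py '0 0 0 0 0 0 0.06;0 0 0 0 0 0 0.06;0 0 0 0 0 0 0.06'; python3 -c "
from h import *
im=np.hstack([shot('side',None,260,130,360,240,5)]);cv2.imwrite('pics/g3.png',im)
go(([.541,.29,.004],down(3.051+np.pi/2)))"
```

```text
t: 13.35
position: [0.5452, 0.2132, 0.2995]
tcp_rot: [3.138, -0.142, -0.006]
ft_force: [1.1, -0.2, -0.1]
gripper_width: 0.0602
grasp_force: 0.0
t: 13.85
position: [0.5499, 0.2863, 0.1072]
tcp_rot: [3.137, -0.14, -0.007]
ft_force: [2.0, 0.2, -0.3]
gripper_width: 0.0601
grasp_force: 0.0
t: 14.15
position: [0.554, 0.2868, 0.1141]
tcp_rot: [-3.137, 0.142, -0.006]
ft_force: [0.2, 0.3, 0.7]
gripper_width: 0.06
grasp_force: 0.0
d [-0.014  -0.0017  0.1106] rv [-0.0019 -0.0046  0.0001]
```

View pics/g3.png

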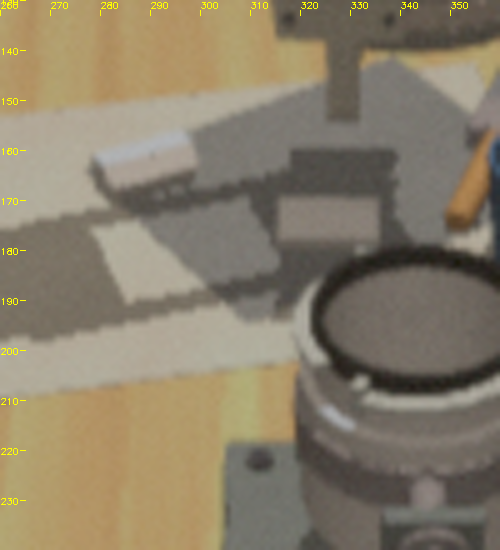

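```bash
python3 nudge.py '0 0 0 -0.012 0 0.045 0.06;0 0 0 -0.012 -0.0017 0.08 0.06;0 0 0 -0.012 -0.0017 0.1 0.06;0 0 0 -0.012 -0.0017 0.110 0.06;0 0 0 -0.012 -0.0017 0.110 0.06'; python3 nudge.py '0 0 0 0 0 0 0.06;0 0 0 0 0 0 0;0 0 0 0 0 0 0;0 0 0 0 0 0 0;0 0 0 0 0 0 0' 40;python3 nudge.py '0 0 0 0 0 0 0;0 0 0 0 0 0 0;0 0 0 0 0 0 0'
```

```text
t: 14.7
position: [0.5411, 0.2893, 0.0022]
tcp_rot: [-3.138, 0.142, -0.001]
ft_force: [-0.5, 0.3, -0.1]
gripper_width: 0.0602
grasp_force: 0.0
t: 15.2
position: [0.5407, 0.2893, 0.0021]
tcp_rot: [-3.138, 0.142, -0.001]
ft_force: [-0.0, 0.1, 1.4]
gripper_width: 0.0325
grasp_force: 0.1
t: 15.5
position: [0.5408, 0.2892, 0.0021]
tcp_rot: [-3.138, 0.142, -0.001]
ft_force: [-0.9, -1.3, 5.6]
gripper_width: 0.0303
grasp_force: 40.0
```

```bash
python3 nudge.py '0 0 0 0 0 -0.04 0;0 0 0 0 0 -0.09 0;0 0 0 0 0 -0.14 0;0 0 0 0 0 -0.19 0;0 0 0 0 0 -0.24 0'; python3 nudge.py '0 0 0 0.01 0.04 -0.06 0;0 0 0 0.02 0.09 -0.06 0;0 0 0 0.03 0.14 -0.06 0;0 0 0 0.04 0.19 -0.06 0;0 0 0 0.05 0.24 -0.06 0'; python3 nudge.py '0 0 0 0.004 0.04 0 0;0 0 0 0.008 0.067 0 0;0 0 0 0.008 0.068 0 0;0 0 0 0.008 0.068 0 0;0 0 0 0.008 0.068 0 0';  python3 -c "
from h import *
go(([.5711,-.0229,.12],down(3.051+np.pi/2)))"
```

```text
t: 16.0
position: [0.5398, 0.2891, 0.243]
tcp_rot: [3.138, -0.141, -0.002]
ft_force: [0.7, 1.2, -0.9]
gripper_width: 0.0303
grasp_force: 40.0
t: 16.5
position: [0.5664, 0.063, 0.3014]
tcp_rot: [-3.138, 0.141, 0.0]
ft_force: [0.3, 0.4, -1.9]
gripper_width: 0.0304
grasp_force: 40.0
t: 17.0
position: [0.5683, -0.0027, 0.3012]
tcp_rot: [-3.138, 0.14, 0.001]
ft_force: [-0.6, 0.6, -0.8]
gripper_width: 0.0304
grasp_force: 40.0
d [0.0047 0.02   0.1812] rv [-0.0007  0.0008  0.0013]
```

```bash
python3 nudge.py '0 0 0 0.0045 0.02 0.02 0;0 0 0 0.0045 0.02 0.06 0;0 0 0 0.0045 0.02 0.1 0;0 0 0 0.0045 0.02 0.14 0;0 0 0 0.0045 0.02 0.165 0'; python3 nudge.py '0 0 0 0 0 0.012 0;0 0 0 0 0 0.012 0;0 0 0 0 0 0.012 0.045;0 0 0 0 0 0.012 0.045;0 0 0 0 0 0.012 0.045';python3 nudge.py '0 0 0 0 0 0 0.045;0 0 0 0 0 -0.05 0.045;0 0 0 0 0 -0.1 0.045;0 0 0 0 0 -0.15 0.045;0 0 0 0 0 -0.185 0.05'; python3 nudge.py '0 0 0 0 0 0 0.05;0 0 0 0 0 0 0.05'; python3 -c "
from h import *
go(([.423,.3571,.29],down(-2.786+np.pi/2)))"
```

```text
t: 17.5
position: [0.5695, -0.0219, 0.1335]
tcp_rot: [-3.137, 0.138, 0.006]
ft_force: [0.7, -0.4, -1.1]
gripper_width: 0.0309
grasp_force: 40.0
t: 18.0
position: [0.5724, -0.0243, 0.1264]
tcp_rot: [3.138, -0.141, 0.005]
ft_force: [0.6, 0.6, 0.1]
gripper_width: 0.0442
grasp_force: 0.2
t: 18.5
position: [0.5719, -0.0245, 0.3142]
tcp_rot: [3.137, -0.142, 0.008]
ft_force: [0.7, -1.0, -0.1]
gripper_width: 0.0484
grasp_force: 0.0
t: 18.7
position: [0.5715, -0.0244, 0.3108]
tcp_rot: [3.138, -0.142, 0.004]
ft_force: [0.9, 0.2, -1.3]
gripper_width: 0.05
grasp_force: 0.0
d [-0.1824 -0.3666  0.0201] rv [ 0.0011 -0.0026 -0.446 ]
```

```bash
python3 nudge.py '0 0 -0.446 -0.182 -0.3666 0.02 0.06;0 0 -0.446 -0.182 -0.3666 0.02 0.06;0 0 -0.446 -0.182 -0.3666 0.02 0.06;0 0 -0.446 -0.182 -0.3666 0.02 0.06;0 0 -0.446 -0.182 -0.3666 0.02 0.06';python3 nudge.py '0 0 0 -0.0 -0.05 0 0.06;0 0 0 -0.01 -0.1 0.0 0.06;0 0 0 -0.01 -0.14 0.05 0.06;0 0 0 -0.01 -0.14 0.1 0.06;0 0 0 -0.01 -0.14 0.15 0.06';python3 nudge.py '0 0 0 0 0 0 0.06;0 0 0 0 0 0 0.06;0 0 0 0 0 0 0.06'; python3 -c "
from h import *
im=np.hstack([shot('side',None,240,120,340,220,5),shot('top',None,290,140,390,240,4)[:500] if 0 else shot('top',None,310,140,370,240,5)]);cv2.imwrite('pics/g4.png',im)
go(([.423,.3571,.004],down(-2.786+np.pi/2)))"
```

```text
t: 19.2
position: [0.4788, 0.2098, 0.2953]
tcp_rot: [3.092, 0.555, -0.005]
ft_force: [0.3, -0.1, -0.4]
gripper_width: 0.0602
grasp_force: 0.0
t: 19.7
position: [0.4208, 0.3371, 0.1566]
tcp_rot: [3.091, 0.56, -0.002]
ft_force: [1.4, 0.4, -1.0]
gripper_width: 0.0599
grasp_force: 0.0
t: 20.0
position: [0.4244, 0.3364, 0.1615]
tcp_rot: [-3.091, -0.555, -0.005]
ft_force: [0.2, 0.7, 1.0]
gripper_width: 0.0597
grasp_force: 0.0
d [ 0.0048 -0.0199  0.1581] rv [-0.0005 -0.0049 -0.0006]
```

View pics/g4.png

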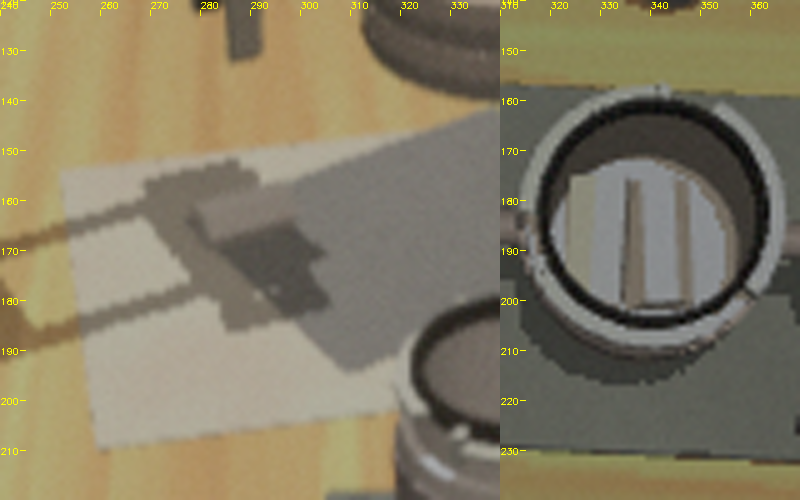

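```bash
python3 nudge.py '0 0 0 0.006 -0.02 0.045 0.06;0 0 0 0.006 -0.02 0.09 0.06;0 0 0 0.006 -0.02 0.13 0.06;0 0 0 0.006 -0.02 0.158 0.06;0 0 0 0.006 -0.02 0.158 0.06'; python3 nudge.py '0 0 0 0 0 0 0.06;0 0 0 0 0 0 0;0 0 0 0 0 0 0;0 0 0 0 0 0 0;0 0 0 0 0 0 0' 40;python3 nudge.py '0 0 0 0 0 0 0;0 0 0 0 0 0 0;0 0 0 0 0 0 0';python3 nudge.py '0 0 0 0 0 -0.04 0;0 0 0 0 0 -0.09 0;0 0 0 0 0 -0.14 0;0 0 0 0 0 -0.19 0;0 0 0 0 0 -0.24 0'; python3 -c "
from h import *
print(plane('top',(340,182.5),.19)); 
go(([.5711,-.0279,.31],down(np.pi/2+.06)))"
```

```text
t: 20.6
position: [0.4232, 0.3574, 0.0019]
tcp_rot: [-3.091, -0.555, -0.004]
ft_force: [-0.6, 0.1, 0.8]
gripper_width: 0.0601
grasp_force: 0.0
t: 21.1
position: [0.4216, 0.3569, 0.0016]
tcp_rot: [-3.092, -0.556, -0.001]
ft_force: [-0.3, 0.6, 1.2]
gripper_width: 0.0325
grasp_force: 2.9
t: 21.4
position: [0.4216, 0.357, 0.0016]
tcp_rot: [-3.092, -0.556, -0.001]
ft_force: [-0.4, 0.2, 4.8]
gripper_width: 0.0303
grasp_force: 39.2
t: 21.9
position: [0.4207, 0.3565, 0.2428]
tcp_rot: [3.092, 0.556, -0.002]
ft_force: [0.1, 0.7, -1.2]
gripper_width: 0.031
grasp_force: 39.3
[ 0.56853771 -0.02883278  0.19      ]
d [ 0.007   0.4127 -0.0672] rv [0.0004 0.001  0.2959]
```

```bash
python3 nudge.py '0 0 0.296 0.007 0.41 -0.067 0;0 0 0.296 0.007 0.41 -0.067 0;0 0 0.296 0.007 0.41 -0.067 0;0 0 0.296 0.007 0.41 -0.067 0;0 0 0.296 0.007 0.41 -0.067 0'; python3 nudge.py '0 0 0 0.04 0.045 0 0;0 0 0 0.045 0.09 0 0;0 0 0 0.045 0.135 0 0;0 0 0 0.045 0.14 0 0;0 0 0 0.045 0.14 0 0'; python3 -c "
from h import *
go(([.570,-.0284,.118],down(np.pi/2+.06)))"
```

```text
t: 22.4
position: [0.5112, 0.1253, 0.2814]
tcp_rot: [3.14, 0.095, -0.001]
ft_force: [1.2, 0.1, -0.3]
gripper_width: 0.0309
grasp_force: 39.3
t: 22.9
position: [0.5643, -0.0114, 0.2806]
tcp_rot: [-3.14, -0.089, 0.003]
ft_force: [0.6, 0.5, -1.1]
gripper_width: 0.0307
grasp_force: 39.3
d [0.0051 0.0174 0.1625] rv [-0.0008  0.0019 -0.0034]
```

```bash
python3 nudge.py '0 0 0 0.004 0.0165 0.02 0;0 0 0 0.004 0.0165 0.06 0;0 0 0 0.004 0.0165 0.1 0;0 0 0 0.004 0.0165 0.14 0;0 0 0 0.004 0.0165 0.158 0'; python3 nudge.py '0 0 0 0 0 0 0;0 0 0 0 0 0 0;0 0 0 0 0 0 0.045;0 0 0 0 0 0 0.045;0 0 0 0 0 0 0.045';python3 nudge.py '0 0 0 0 0 0 0.045;0 0 0 0 0 -0.05 0.045;0 0 0 0 0 -0.1 0.045;0 0 0 0 0 -0.15 0.045;0 0 0 0 0 -0.185 0.05'; python3 nudge.py '0 0 0 0 -0.04 0 0.05;0 0 0 0 -0.08 0 0.05;0 0 0 0 -0.12 0 0.05;0 0 0 0 -0.16 0 0.05;0 0 0 0 -0.2 0 0.05'; python3 -c "
from h import *
o=np.zeros((560,780,3),np.uint8)
a=shot('top',None,300,145,380,215,5);b=shot('side',None,300,180,375,230,5);c=shot('top',None,420,145,490,215,4);d=shot('side',None,330,315,410,385,4)
for im,y,x in((a,0,0),(b,0,402),(c,270,402),(d,355,20)):
    h,w=im.shape[:2]; h=min(h,560-y);w=min(w,780-x);o[y:y+h,x:x+w]=im[:h,:w]
cv2.imwrite('pics/g5.png',o)"
```

```text
t: 23.4
position: [0.5666, -0.0233, 0.1197]
tcp_rot: [-3.138, -0.097, 0.01]
ft_force: [-1.2, 0.7, 1.8]
gripper_width: 0.031
grasp_force: 39.4
t: 23.9
position: [0.5704, -0.0263, 0.125]
tcp_rot: [3.139, 0.094, 0.004]
ft_force: [-0.4, -0.4, 0.2]
gripper_width: 0.0444
grasp_force: 0.1
t: 24.4
position: [0.5701, -0.0264, 0.3129]
tcp_rot: [3.139, 0.094, 0.007]
ft_force: [-0.2, -0.1, -0.7]
gripper_width: 0.0487
grasp_force: 0.0
t: 24.9
position: [0.5573, 0.1748, 0.309]
tcp_rot: [-3.14, -0.093, -0.001]
ft_force: [0.3, -0.4, 0.2]
gripper_width: 0.0499
grasp_force: 0.0
```

View pics/g5.png

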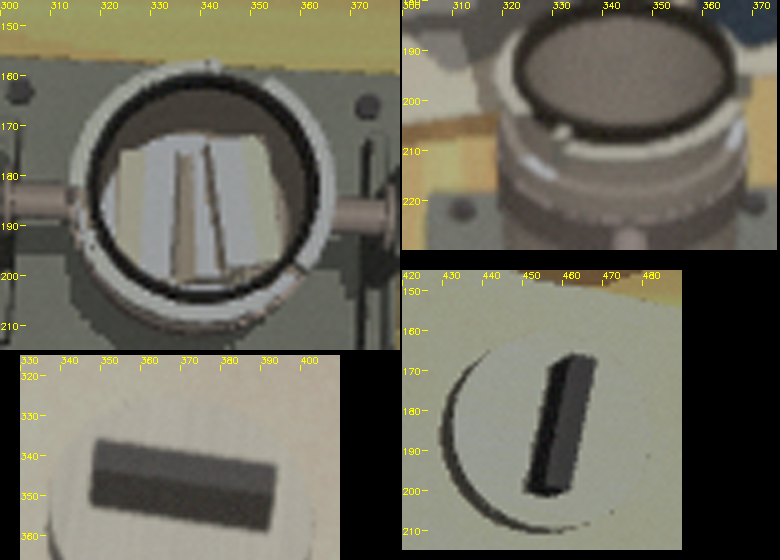

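```bash
python3 - <<'E'
from h import *
print("drum",tri((340.7,182.6),(343.3,193.2)),plane("top",(340.7,182.6),.19),proj("side",[.5685,-.0288,.19]))
for t,s in(((465.4,166.5),(392.3,346.3)),((458.9,200),(347,340))): print(tri(t,s),plane("top",t,.063),plane("side",s,.063))
a,b=plane("top",(465.4,166.5),.063),plane("top",(458.9,200),.063);print((a+b)/2,np.arctan2(*(a-b)[1::-1]))
print(env.observe()["joint_pos"].round(2))
E
```

```text
drum (array([ 0.5707, -0.0304,  0.1886]), np.float64(0.92)) [ 0.568348   -0.03041479  0.19      ] [[341.41329369 192.52618704]]
(array([ 0.643 , -0.3593,  0.065 ]), np.float64(0.79)) [ 0.64137459 -0.3600179   0.063     ] [ 0.6445601  -0.35777044  0.063     ]
(array([ 0.5558, -0.3406,  0.0649]), np.float64(1.2)) [ 0.55296612 -0.34133169  0.063     ] [ 0.55777397 -0.339125    0.063     ]
[ 0.59717036 -0.3506748   0.063     ] -0.20829642321748837
[ 0.11  0.28  1.29 -0.    1.57  1.62]
```

```bash
python3 -c "
from h import *
go(([.5985,-.35,.29],down(-.21+np.pi/2)))"
```

```text
d [0.0086 0.5255 0.019 ] rv [ 0.0005 -0.0003  0.2719]
```

```bash
python3 nudge.py '0 0 0.272 0.0086 0.5255 0.015 0.06;0 0 0.272 0.0086 0.5255 0.015 0.06;0 0 0.272 0.0086 0.5255 0.015 0.06;0 0 0.272 0.0086 0.5255 0.015 0.06;0 0 0.272 0.0086 0.5255 0.015 0.06';python3 nudge.py '0 0 0 -0.05 0.27 0 0.06;0 0 0 -0.05 0.27 0 0.06;0 0 0 -0.05 0.27 0 0.06;0 0 0 -0.05 0.27 0 0.06;0 0 0 -0.05 0.27 0 0.06'; python3 nudge.py '0 0 0 -0.01 0.03 0 0.06;0 0 0 -0.01 0.03 0 0.06;0 0 0 -0.01 0.03 0 0.06;0 0 0 -0.01 0.03 0 0.06'; python3 -c "
from h import *
go(([.5985,-.35,.034],down(-.21+np.pi/2)))"
```

```text
t: 25.6
position: [0.576, -0.0796, 0.3017]
tcp_rot: [3.123, -0.336, 0.001]
ft_force: [0.9, -0.6, 1.0]
gripper_width: 0.0599
grasp_force: 0.0
t: 26.1
position: [0.478, -0.3098, 0.3017]
tcp_rot: [3.123, -0.336, 0.0]
ft_force: [0.6, -1.3, 0.9]
gripper_width: 0.0599
grasp_force: 0.0
t: 26.5
position: [0.4641, -0.3335, 0.3016]
tcp_rot: [-3.124, 0.333, -0.0]
ft_force: [0.6, 0.2, -0.4]
gripper_width: 0.0602
grasp_force: 0.0
d [ 0.1348 -0.0121  0.2677] rv [-0.0003 -0.0002 -0.0026]
```

```bash
python3 nudge.py '0 0 0 0.04 -0.004 0.01 0.06;0 0 0 0.08 -0.009 0.02 0.06;0 0 0 0.12 -0.012 0.05 0.06;0 0 0 0.135 -0.012 0.1 0.06;0 0 0 0.135 -0.012 0.15 0.06';python3 nudge.py '0 0 0 0 0 0.02 0.06;0 0 0 0 0 0.04 0.06;0 0 0 0 0 0.05 0.06;0 0 0 0 0 0.05 0.06'; python3 -c "
from h import *
go(([.5985,-.35,.034],down(-.21+np.pi/2)))
im=np.hstack([shot('side',None,310,270,430,390,5)]);cv2.imwrite('pics/g6.png',im)"
```

```text
t: 27.0
position: [0.6022, -0.3489, 0.1526]
tcp_rot: [3.123, -0.326, 0.005]
ft_force: [-0.0, -0.6, 0.2]
gripper_width: 0.0596
grasp_force: 0.0
t: 27.4
position: [0.5985, -0.3486, 0.1022]
tcp_rot: [-3.122, 0.33, 0.004]
ft_force: [-1.3, 0.0, 0.5]
gripper_width: 0.0599
grasp_force: 0.0
d [0.0004 0.0014 0.0682] rv [-0.0015  0.0026 -0.0006]
```

View pics/g6.png

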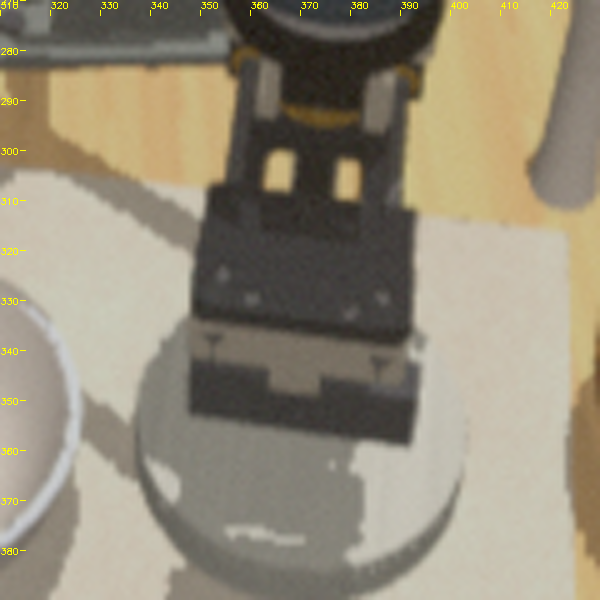

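```bash
python3 nudge.py '0 0 0 0 0.001 0.03 0.06;0 0 0 0 0.001 0.05 0.06;0 0 0 0 0.001 0.064 0.06;0 0 0 0 0.001 0.067 0.06;0 0 0 0 0.001 0.067 0.06'; python3 nudge.py '0 0 0 0 0 0 0;0 0 0 0 0 0 0;0 0 0 0 0 0 0;0 0 0 0 0 0 0;0 0 0 0 0 0 0' 55;python3 nudge.py '0 0 0 0 0 0 0;0 0 0 0 0 0 0;0 0 0 0 0 0 0;0 0 0 0 0 0 0'
```

```text
t: 27.95
position: [0.5989, -0.3516, 0.0374]
tcp_rot: [3.123, -0.332, 0.001]
ft_force: [-0.5, -0.9, 0.3]
gripper_width: 0.0599
grasp_force: 0.0
t: 28.45
position: [0.5986, -0.3512, 0.0369]
tcp_rot: [-3.124, 0.333, -0.001]
ft_force: [0.1, 3.5, 3.0]
gripper_width: 0.0249
grasp_force: 1.9
t: 28.85
position: [0.5988, -0.3506, 0.037]
tcp_rot: [-3.123, 0.332, -0.0]
ft_force: [0.7, 6.3, 4.7]
gripper_width: 0.0177
grasp_force: 55.0
```

```bash
python3 nudge.py '0 0 0 0 0 -0.03 0;0 0 0 0 0 -0.08 0;0 0 0 0 0 -0.13 0;0 0 0 0 0 -0.18 0;0 0 0 0 0 -0.23 0' 60; python3 nudge.py '0 0 0 0 0 -0.02 0;0 0 0 0 0 -0.02 0';python3 -c "
from h import *
go(([.570,-.0304,.27],down(-.21+np.pi/2)))"
```

```text
t: 29.35
position: [0.5977, -0.3519, 0.2676]
tcp_rot: [3.123, -0.334, -0.003]
ft_force: [1.0, -0.2, -3.1]
gripper_width: 0.0174
grasp_force: 60.0
t: 29.55
position: [0.5995, -0.3532, 0.2908]
tcp_rot: [3.118, -0.333, 0.01]
ft_force: [-0.0, 0.4, -2.2]
gripper_width: 0.0176
grasp_force: 60.0
d [-0.0971 -0.3094  0.0187] rv [ 0.0048 -0.0067 -0.0028]
```

```bash
python3 nudge.py '0 0 0 -0.015 -0.045 0 0;0 0 0 -0.03 -0.09 0 0;0 0 0 -0.045 -0.135 0 0;0 0 0 -0.06 -0.18 0 0;0 0 0 -0.075 -0.225 0 0'; python3 nudge.py '0 0 0 -0.012 -0.045 0 0;0 0 0 -0.02 -0.07 0 0;0 0 0 -0.0225 -0.083 0 0;0 0 0 -0.0225 -0.083 0 0;0 0 0 -0.0225 -0.083 0 0';python3 nudge.py '0 0 0 0 0 0 0;0 0 0 0 0 0 0';python3 -c "
from h import *
go(([.570,-.0304,.22],down(-.21+np.pi/2)))"
```

```text
t: 30.05
position: [0.5709, -0.114, 0.2832]
tcp_rot: [-3.123, 0.334, 0.008]
ft_force: [1.6, -0.2, -2.4]
gripper_width: 0.0179
grasp_force: 60.0
t: 30.55
position: [0.568, -0.0309, 0.2854]
tcp_rot: [3.123, -0.333, -0.003]
ft_force: [0.1, 0.4, -2.1]
gripper_width: 0.0175
grasp_force: 60.0
t: 30.75
position: [0.5682, -0.0314, 0.2863]
tcp_rot: [3.123, -0.336, -0.001]
ft_force: [-0.5, -1.1, -2.6]
gripper_width: 0.0178
grasp_force: 60.0
d [ 0.0016 -0.0013  0.0663] rv [ 0.0004  0.0003 -0.0042]
```

```bash
python3 nudge.py '0 0 0 0.0016 -0.0013 0.02 0;0 0 0 0.0016 -0.0013 0.045 0;0 0 0 0.0016 -0.0013 0.06 0;0 0 0 0.0016 -0.0013 0.062 0;0 0 0 0.0016 -0.0013 0.062 0';python3 nudge.py '0 0 0 0 0 0 0;0 0 0 0 0 0.002 0;0 0 0 0 0 0.004 0;0 0 0 0 0 0.006 0;0 0 0 0 0 0.008 0';python3 -c "
from h import *
im=np.hstack([shot('side',None,300,160,390,250,6)]);cv2.imwrite('pics/g7.png',im)
print(env.observe()['position'],env.observe()['ft_force'],env.observe()['torque'])"
```

```text
t: 31.25
position: [0.5699, -0.0296, 0.2246]
tcp_rot: [3.124, -0.334, -0.001]
ft_force: [0.2, 0.9, -2.4]
gripper_width: 0.0179
grasp_force: 60.0
t: 31.75
position: [0.5699, -0.0287, 0.2166]
tcp_rot: [-3.124, 0.332, -0.0]
ft_force: [0.5, 0.2, -3.3]
gripper_width: 0.0178
grasp_force: 60.0
[ 0.56970658 -0.02866324  0.21618262] [-0.54652693  0.57129552 -2.77048024] [ 0.05790175  0.07522825 -0.0016289 ]
```

View pics/g7.png

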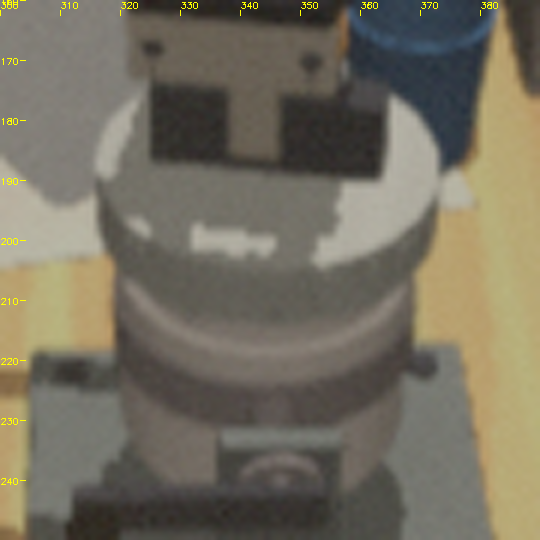

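```bash
python3 nudge.py '0 0 0 0 0 0.002 0;0 0 0 0 0 0.003 0;0 0 0 0 0 0.004 0'; python3 nudge.py '0 0 0 0 0 0.001 0;0 0 0 0 0 0.002 0;0 0 0 0 0 0.002 0'
```

```text
t: 32.1
position: [0.5701, -0.0288, 0.2143]
tcp_rot: [3.124, -0.332, 0.002]
ft_force: [-4.8, 0.9, 11.3]
gripper_width: 0.0175
grasp_force: 60.0
t: 32.4
position: [0.5702, -0.0288, 0.2142]
tcp_rot: [3.123, -0.332, 0.005]
ft_force: [-5.9, 1.4, 16.4]
gripper_width: 0.0179
grasp_force: 60.0
```

```bash
python3 nudge.py '0 0 -0.08 0 0 -0.001 0;0 0 -0.16 0 0 -0.001 0;0 0 -0.24 0 0 -0.001 0;0 0 -0.32 0 0 -0.001 0;0 0 -0.4 0 0 -0.001 0'; python3 -c "
from h import *
s=env.observe();print(s['torque'],s['joint_pos'].round(2))"
```

```text
t: 32.9
position: [0.5714, -0.0279, 0.2153]
tcp_rot: [-3.127, -0.297, -0.009]
ft_force: [-3.4, 4.1, 15.3]
gripper_width: 0.0178
grasp_force: 61.7
[ 0.74081509  0.7984572  -1.21511859] [-0.25  0.3   1.49  0.    1.35  1.14]
```

```bash
python3 nudge.py '0 0 -0.08 0 0 0 0;0 0 -0.16 0 0 0 0;0 0 -0.24 0 0 0 0;0 0 -0.32 0 0 0 0;0 0 -0.4 0 0 0 0'; python3 -c "
from h import *
s=env.observe();print(s['torque'])"
```

```text
t: 33.4
position: [0.5716, -0.0282, 0.2165]
tcp_rot: [3.005, 0.91, 0.011]
ft_force: [-3.6, 4.0, 22.2]
gripper_width: 0.0175
grasp_force: 64.1
[ 0.81884634  1.06593673 -1.72493458]
```

```bash
python3 -c "
from h import *
im=np.hstack([shot('side',None,310,150,380,230,5),shot('top',None,300,145,380,225,5)]);cv2.imwrite('pics/g8.png',im)"
```

```text
(no output)
```

View pics/g8.png

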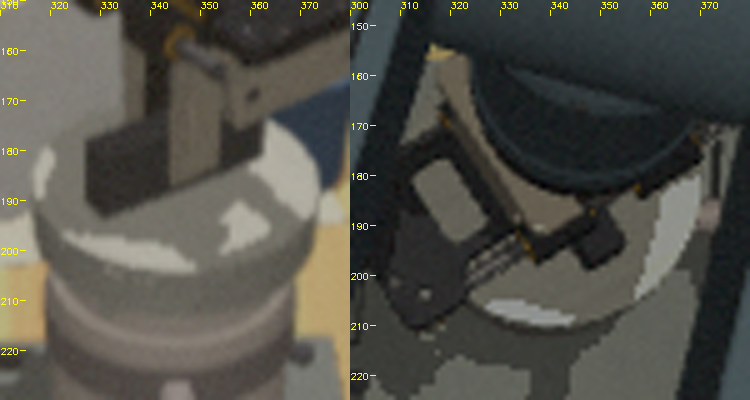

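```bash
python3 nudge.py '0 0 -0.06 0 0 -0.001 0;0 0 -0.12 0 0 -0.002 0;0 0 -0.18 0 0 -0.002 0;0 0 -0.24 0 0 -0.002 0;0 0 -0.3 0 0 -0.002 0'; python3 -c "
from h import *
s=env.observe();print(s['torque'],2*np.arctan(s['tcp_rot'][1]/s['tcp_rot'][0]))"
```

```text
t: 34.0
position: [0.5715, -0.0282, 0.2174]
tcp_rot: [2.834, 1.35, 0.009]
ft_force: [1.7, 5.0, 8.4]
gripper_width: 0.0176
grasp_force: 60.0
[ 1.10445164  0.44827101 -0.258524  ] 0.8888083394132492
```

```bash
python3 nudge.py '0 0 -0.06 0 0 0 0;0 0 -0.12 0 0 0 0;0 0 -0.18 0 0 0 0;0 0 -0.24 0 0 0 0;0 0 -0.3 0 0 0 0'; python3 -c "
from h import *
s=env.observe();print(s['torque'],2*np.arctan(s['tcp_rot'][1]/s['tcp_rot'][0]))"
```

```text
t: 34.5
position: [0.5702, -0.0292, 0.2136]
tcp_rot: [2.601, 1.76, 0.0]
ft_force: [0.8, -1.2, -3.0]
gripper_width: 0.0176
grasp_force: 60.0
[-0.48192156  0.00456714 -0.07035067] 1.1900622980387114
```

```bash
python3 nudge.py '0 0 -0.03 0 0 0.002 0;0 0 -0.03 0 0 0.004 0;0 0 -0.03 0 0 0.006 0;0 0 -0.03 0 0 0.007 0;0 0 -0.03 0 0 0.008 0'; python3 -c "
from h import *
s=env.observe();print(s['torque'],2*np.arctan(s['tcp_rot'][1]/s['tcp_rot'][0]))"
```

```text
t: 35.0
position: [0.5704, -0.0294, 0.2063]
tcp_rot: [2.576, 1.795, 0.001]
ft_force: [0.0, -4.5, 3.7]
gripper_width: 0.0174
grasp_force: 60.1
[-0.790796   -0.09353865 -0.34073034] 1.2170193881487494
```

```bash
python3 nudge.py '0 0 0 0 0 0.002 0;0 0 0.07 0 0 0.0025 0;0 0 0.15 0 0 0.003 0;0 0 0.23 0 0 0.003 0;0 0 0.3 0 0 0.003 0'; python3 -c "
from h import *
s=env.observe();print(s['torque'],2*np.arctan(s['tcp_rot'][1]/s['tcp_rot'][0]))"
```

```text
t: 35.5
position: [0.5704, -0.0283, 0.2031]
tcp_rot: [2.818, 1.388, 0.002]
ft_force: [1.3, 0.0, 4.2]
gripper_width: 0.0178
grasp_force: 60.0
[-0.19965394  0.00289494  0.20006599] 0.9154721153498082
```

```bash
python3 nudge.py '0 0 0.1 0 0 0 0;0 0 0.2 0 0 0 0;0 0 0.3 0 0 0 0;0 0 0.4 0 0 0 0;0 0 0.5 0 0 0 0';python3 nudge.py '0 0 0.1 0 0 0 0;0 0 0.2 0 0 0 0;0 0 0.3 0 0 0 0;0 0 0.4 0 0 0 0;0 0 0.5 0 0 0 0'; python3 -c "
from h import *
s=env.observe();print(s['torque'],2*np.arctan(s['tcp_rot'][1]/s['tcp_rot'][0]))"
```

```text
t: 36.0
position: [0.5698, -0.0277, 0.203]
tcp_rot: [-3.073, -0.647, -0.001]
ft_force: [0.4, -0.3, 4.5]
gripper_width: 0.0177
grasp_force: 60.0
t: 36.5
position: [0.5698, -0.0276, 0.2029]
tcp_rot: [-3.137, 0.134, 0.0]
ft_force: [0.1, -0.2, 3.7]
gripper_width: 0.0178
grasp_force: 60.0
[0.04600083 0.12749814 0.2530841 ] -0.08513945025808152
```

```bash
python3 nudge.py '0 0 0.06 0 0 0 0;0 0 0.12 0 0 0 0;0 0 0.18 0 0 0 0;0 0 0.24 0 0 0 0;0 0 0.3 0 0 0 0';python3 -c "
from h import *
s=env.observe();print(s['torque'],2*np.arctan(s['tcp_rot'][1]/s['tcp_rot'][0]))"; python3 nudge.py '0 0 0.06 0 0 0 0;0 0 0.12 0 0 0 0;0 0 0.18 0 0 0 0'; python3 -c "
from h import *
s=env.observe();print(s['torque'],2*np.arctan(s['tcp_rot'][1]/s['tcp_rot'][0]))"
```

```text
t: 37.0
position: [0.5698, -0.0276, 0.2029]
tcp_rot: [-3.083, 0.598, 0.0]
ft_force: [0.4, 0.7, 4.2]
gripper_width: 0.0178
grasp_force: 60.0
[0.04031545 0.13440135 0.24876804] -0.38349820086585534
t: 37.3
position: [0.5698, -0.0276, 0.2029]
tcp_rot: [-3.016, 0.873, 0.001]
ft_force: [-0.7, 1.0, 4.6]
gripper_width: 0.0174
grasp_force: 60.0
[0.1015192  0.10018061 0.23333728] -0.5635062961953978
```

```bash
python3 nudge.py '0 0 0.05 0 0 0 0;0 0 0.1 0 0 0 0;0 0 0.15 0 0 0 0';python3 -c "
from h import *
s=env.observe();print(s['torque'],2*np.arctan(s['tcp_rot'][1]/s['tcp_rot'][0]))"; python3 nudge.py '0 0 0.04 0 0 0 0;0 0 0.08 0 0 0 0;0 0 0.08 0 0 0 0'; python3 -c "
from h import *
s=env.observe();print(s['torque'],2*np.arctan(s['tcp_rot'][1]/s['tcp_rot'][0]))"
```

```text
t: 37.6
position: [0.5699, -0.0265, 0.203]
tcp_rot: [-2.942, 1.093, 0.001]
ft_force: [0.7, 4.0, 4.3]
gripper_width: 0.0179
grasp_force: 61.3
[ 0.7083335  -0.01167906  1.19708216] -0.7117579470488797
t: 37.9
position: [0.5696, -0.0261, 0.203]
tcp_rot: [-2.897, 1.206, 0.003]
ft_force: [0.9, 4.4, 5.4]
gripper_width: 0.0185
grasp_force: 64.7
[0.81052924 0.23283846 1.59201296] -0.7889364915324478
```

```bash
python3 nudge.py '0 0 -0.04 0 0 -0.001 0;0 0 -0.08 0 0 -0.001 0;0 0 -0.08 0 0 -0.001 0.05;0 0 -0.08 0 0 -0.001 0.05;0 0 -0.08 0 0 -0.001 0.05'; python3 nudge.py '0 0 0 0 0 0 0.05;0 0 0 0 0 -0.03 0.05;0 0 0 0 0 -0.07 0.05;0 0 0 0 0 -0.1 0.05;0 0 0 0 0 -0.1 0.05';python3 -c "
from h import *
g=np.array([.570,-.029,.13])+Ro.from_rotvec([0,0,-.0265]).apply([-.07,-.15,0]);print(g)
go(([g[0],g[1],.28],down(-.0265)));print(env.observe()['joint_pos'].round(2))"
```

```text
t: 38.4
position: [0.5695, -0.0287, 0.2033]
tcp_rot: [2.944, -1.096, -0.002]
ft_force: [-0.0, -0.0, 0.6]
gripper_width: 0.0373
grasp_force: 0.0
t: 38.9
position: [0.5719, -0.0295, 0.3088]
tcp_rot: [-2.943, 1.096, -0.014]
ft_force: [0.7, -0.1, 0.2]
gripper_width: 0.0502
grasp_force: 0.0
[ 0.49605004 -0.17709255  0.13      ]
d [0.0389 0.1614 0.0285] rv [-0.0074 -0.0058  0.8845]
[-0.25  0.25  1.33  0.    1.55  2.04]
```

```bash
python3 nudge.py '0 0 0.15 0.005 0.045 0.01 0.06;0 0 0.3 0.02 0.09 0.0285 0.06;0 0 0.45 0.03 0.13 0.0285 0.06;0 0 0.6 0.039 0.161 0.0285 0.06;0 0 0.75 0.039 0.161 0.0285 0.06';python3 nudge.py '0 0 0.13 0 0 0 0.06;0 0 0.134 0 0 0 0.06;0 0 0.134 0 0 0 0.06';python3 -c "
from h import *
go(([.496,-.177,.111],down(-.0265)));print(env.observe()['joint_pos'].round(2))
im=np.hstack([shot('side',None,290,170,390,290,5)]);cv2.imwrite('pics/g9.png',im)"
```

```text
t: 39.4
position: [0.4921, -0.1795, 0.2739]
tcp_rot: [2.326, -2.109, -0.002]
ft_force: [0.5, 1.1, 0.4]
gripper_width: 0.0604
grasp_force: 0.0
t: 39.7
position: [0.4939, -0.176, 0.2745]
tcp_rot: [2.196, -2.246, -0.002]
ft_force: [0.4, 0.5, -0.1]
gripper_width: 0.0599
grasp_force: 0.0
d [ 0.001  -0.0022  0.1635] rv [0.0009 0.0005 0.0042]
[-0.56  0.18  1.5   0.    1.46  2.61]
```

View pics/g9.png

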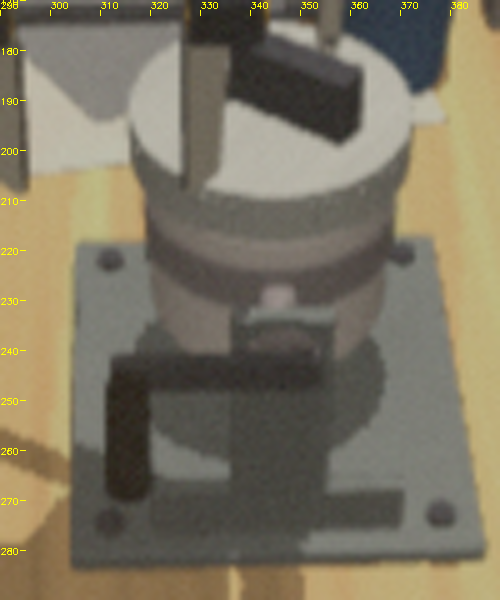

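```bash
python3 nudge.py '0 0 0 0 -0.002 0.045 0.06;0 0 0 0 -0.002 0.09 0.06;0 0 0 0 -0.002 0.13 0.06;0 0 0 0 -0.002 0.155 0.06;0 0 0 0 -0.002 0.163 0.06';python3 nudge.py '0 0 0 0 0 0 0.06;0 0 0 0 0 0 0;0 0 0 0 0 0 0;0 0 0 0 0 0 0;0 0 0 0 0 0 0' 55; python3 nudge.py '0 0 0 0 0 0 0;0 0 0 0 0 0 0;0 0 0 0 0 0 0';python3 -c "
from h import *
print(plane('side',(315-1.2,256),.13))"
```

```text
t: 40.25
position: [0.4944, -0.1747, 0.1091]
tcp_rot: [2.195, -2.246, -0.009]
ft_force: [0.7, 0.0, -0.2]
gripper_width: 0.0601
grasp_force: 0.0
t: 40.75
position: [0.4967, -0.1765, 0.1131]
tcp_rot: [-2.193, 2.249, -0.003]
ft_force: [-0.4, -0.0, -0.2]
gripper_width: 0.0325
grasp_force: 0.0
t: 41.05
position: [0.4997, -0.1766, 0.1134]
tcp_rot: [-2.189, 2.247, -0.01]
ft_force: [8.9, 2.2, -1.2]
gripper_width: 0.0189
grasp_force: 55.0
[ 0.4986026  -0.17172997  0.13      ]
```

```bash
python3 nudge.py '0 0 0 0 -0.0044 -0.0139 0;0 0 0 0 -0.0085 -0.0273 0;0 0 0 0 -0.0152 -0.0395 0;0 0 0 0 -0.0242 -0.0502 0;0 0 0 0 -0.0352 -0.0589 0' 60;python3 nudge.py '0 0 0 0 -0.0124 -0.0063 0;0 0 0 0 -0.0259 -0.0101 0;0 0 0 0 -0.0398 -0.0111 0;0 0 0 0 -0.0537 -0.0093 0;0 0 0 0 -0.0669 -0.0048 0'
```

```text
t: 41.55
position: [0.5263, -0.177, 0.1685]
tcp_rot: [2.188, -2.244, -0.016]
ft_force: [-12.2, -4.3, -8.8]
gripper_width: 0.0188
grasp_force: 60.0
t: 42.05
position: [0.5964, -0.1786, 0.1779]
tcp_rot: [2.191, -2.248, -0.004]
ft_force: [-11.4, 1.9, 10.8]
gripper_width: 0.0186
grasp_force: 60.0
```

```bash
python3 nudge.py '0 0 0 0 -0.0121 0.0071 0;0 0 0 0 -0.0225 0.0164 0;0 0 0 0 -0.0309 0.0276 0;0 0 0 0 -0.0369 0.0403 0;0 0 0 0 -0.0402 0.0538 0';python3 nudge.py '0 0 0 0 -0.0005 0.006 0;0 0 0 0 -0.0007 0.0099 0;0 0 0 0 -0.0007 0.013 0;0 0 0 0 -0.0007 0.015 0;0 0 0 0 -0.0007 0.015 0'
```

```text
t: 42.55
position: [0.6389, -0.1796, 0.124]
tcp_rot: [-2.193, 2.248, -0.002]
ft_force: [-5.9, 2.3, 11.7]
gripper_width: 0.0186
grasp_force: 60.0
t: 43.05
position: [0.6398, -0.1797, 0.113]
tcp_rot: [-2.193, 2.248, -0.006]
ft_force: [-10.0, 5.6, 28.1]
gripper_width: 0.0186
grasp_force: 60.0
```

```bash
python3 -c "
from h import *
im=np.hstack([shot('side',None,290,140,390,260,5)]);cv2.imwrite('pics/g10.png',im)"
```

```text
(no output)
```

View pics/g10.png

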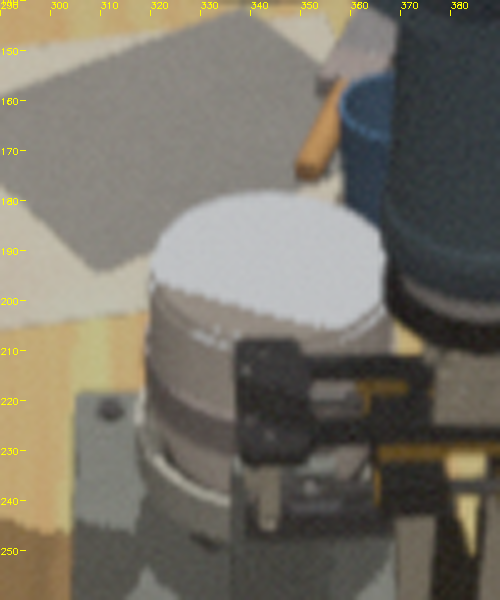

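```bash
python3 nudge.py '0 0 0 0 0 0.003 0;0 0 0 0 0 0.003 0;0 0 0 0 0 0.003 0;0 0 0 0 0 0 0;0 0 0 0 0 -0.005 0';python3 nudge.py '0 0 0 0 0.0014 -0.0139 0;0 0 0 0 0.0055 -0.0273 0;0 0 0 0 0.0122 -0.0395 0;0 0 0 0 0.0212 -0.0502 0;0 0 0 0 0.0322 -0.0589 0' 60;python3 nudge.py '0 0 0 0 0.0124 -0.0063 0;0 0 0 0 0.0259 -0.0101 0;0 0 0 0 0.0398 -0.0111 0;0 0 0 0 0.0537 -0.0093 0;0 0 0 0 0.0669 -0.0048 0'
```

```text
t: 43.6
position: [0.6396, -0.1796, 0.1137]
tcp_rot: [-2.192, 2.248, -0.003]
ft_force: [4.5, 0.2, -11.0]
gripper_width: 0.0188
grasp_force: 60.0
t: 44.1
position: [0.6101, -0.179, 0.1706]
tcp_rot: [-2.19, 2.246, -0.007]
ft_force: [11.4, 0.3, -8.9]
gripper_width: 0.0183
grasp_force: 60.0
t: 44.6
position: [0.5453, -0.1776, 0.1789]
tcp_rot: [-2.188, 2.244, -0.017]
ft_force: [12.5, 4.5, 6.1]
gripper_width: 0.0186
grasp_force: 60.0
```

```bash
python3 nudge.py '0 0 0 0 0.0121 0.0071 0;0 0 0 0 0.0225 0.0164 0;0 0 0 0 0.0309 0.0276 0;0 0 0 0 0.0369 0.0403 0;0 0 0 0 0.0402 0.0538 0';python3 nudge.py '0 0 0 0 0.0005 0.006 0;0 0 0 0 0.0007 0.0099 0;0 0 0 0 0.0007 0.015 0;0 0 0 0 0.0007 0.017 0;0 0 0 0 0.0007 0.017 0'
```

```text
t: 45.1
position: [0.5006, -0.1766, 0.124]
tcp_rot: [-2.192, 2.249, -0.005]
ft_force: [0.6, 3.4, 11.5]
gripper_width: 0.0186
grasp_force: 60.0
t: 45.6
position: [0.5, -0.1767, 0.1126]
tcp_rot: [-2.194, 2.248, -0.008]
ft_force: [-17.6, 9.3, 56.7]
gripper_width: 0.0184
grasp_force: 60.0
```

At the upright stop (57 N). Relax, release, retreat and look.

```bash
python3 nudge.py '0 0 0 0 0 -0.005 0;0 0 0 0 0 -0.0075 0;0 0 0 0 0 -0.0075 0.06;0 0 0 0 0 -0.0075 0.06;0 0 0 0 0 -0.0075 0.06'; python3 nudge.py '0 0 0 0 0 0 0.06;0 0 0 0 0 0 0.06;0 0 0 0 0 -0.05 0.06;0 0 0 0 0 -0.1 0.06;0 0 0 0 0 -0.15 0.06';python3 nudge.py '0 0 0 0 0.05 -0.03 0.06;0 0 0 0 0.1 -0.03 0.06;0 0 0 0 0.1 -0.03 0.06;0 0 0 0 0.1 -0.03 0.06';python3 -c "
from h import *
im=np.hstack([shot('side',None,295,160,395,285,4),shot('top',None,290,140,380,240,4)[:500] if 0 else cv2.copyMakeBorder(shot('top',None,290,140,380,240,4),0,100,0,0,0)]);cv2.imwrite('pics/g11.png',im)"
```

```text
t: 46.1
position: [0.4988, -0.1761, 0.1115]
tcp_rot: [2.193, -2.249, -0.003]
ft_force: [-0.4, -0.5, -0.2]
gripper_width: 0.0381
grasp_force: 0.0
t: 46.6
position: [0.4988, -0.1761, 0.2638]
tcp_rot: [2.193, -2.249, -0.002]
ft_force: [0.3, -0.2, -0.5]
gripper_width: 0.0598
grasp_force: 0.0
t: 47.0
position: [0.3985, -0.1738, 0.293]
tcp_rot: [-2.191, 2.251, -0.003]
ft_force: [0.6, -0.5, 0.0]
gripper_width: 0.0601
grasp_force: 0.0
```

View pics/g11.png

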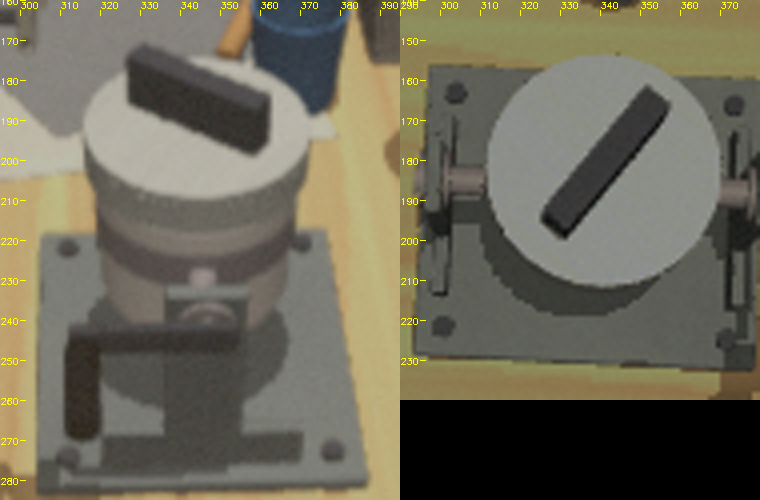

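The drum is upright with the crank level and the lid flat on it. In the side view the lid handle's right end is still near (360,190), as it was before cranking.

```bash
python3 -c "
from cell import env
print(env.job_done())"
```

```text
the job is handed in; nothing more can be done
None
```

The job is handed in at about 47 s of robot time: three bars (all I found on the table) went into the drum, the lid was screwed to its stop, and the drum was cranked fully over and back upright; the last pictures show it upright with the lid seated, but hand-in returned no verdict.

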